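Clear the wrapping things off the study desk

TASK

Clear the stationery off the desk: slide back the cover of the wooden pencil box, put every small thing that is out (of eraser, stapler, sharpener and correction tape) into the box and slide the cover fully shut over them. Thread the three tape rolls fully home on the post of the tape stand, the largest at the bottom and the smallest on top. Leave the paperweight and the bird where they are.

Things in the scene. Friction and masses are not known exactly. Their poses are not given: they have to be found in the camera images.
- pencil_box: open wooden box, fixed, 136 mm long (its x) by 162 wide (its y); origin at the centre of its underside. Inside 124 x 150 mm, walls 6; inner floor 6 mm above the desk; 37 mm clear depth under the cover; rails and front stop reach 51 mm above the desk. Its +x points away from the robot, turned up to 0.25 rad.
- cover (a joint): how far the cover is slid back along the box's +x, in m: 0 = shut against a stop, 0.13 = fully back against a stop, the whole inside open. It slides stiffly (1.5 N and some drag), stays where it is left and starts 0 to 30 mm open. The cover is a dark wood board 128 x 148 x 5 mm, its upper face 48 mm above the desk.
- cover_grip (a point): middle of the upright brass ridge on the cover by which it is slid, 58 mm above the desk: the ridge is 12 mm thick (box x), 60 mm long (box y) and 20 mm high (48 to 68 mm above the desk), and lies 42 mm in front (box -x) of the box's middle when the cover is shut. Pinch it from above across its thickness.
- tape_stand: steel stand, fixed to the desk: a round foot 100 mm across and 8 mm thick with an upright post 20 mm in diameter at its centre, its tip tapered, 68 mm above the desk; origin at the centre of its underside. With the rolls home, their centres are 17, 35 and 53 mm above the desk.
- roll_large: the largest roll of white adhesive tape on a cardboard core, loose, lying flat at the start: outside diameter 66 mm, hole 26 mm, 18 mm wide (its z is the roll's axis); origin at its centre, the same either way up.
- roll_medium: the middle roll of white adhesive tape on a cardboard core, loose, lying flat at the start: outside diameter 55 mm, hole 26 mm, 18 mm wide (its z is the roll's axis); origin at its centre, the same either way up.
- roll_small: the smallest roll of white adhesive tape on a cardboard core, loose, lying flat at the start: outside diameter 44 mm, hole 26 mm, 18 mm wide (its z is the roll's axis); origin at its centre, the same either way up.
- eraser: white rubber eraser in a paper sleeve, loose: 56 mm long (its x), 22 wide (its y), 14 high (its z) as it lies at the start; origin at its centre. May be absent (None) in some runs. To go into the pencil box.
- stapler: black mini stapler, loose: 62 mm long (its x), 24 wide (its y), 22 high (its z) as it lies at the start; origin at its centre. May be absent (None) in some runs. To go into the pencil box.
- sharpener: metal pencil sharpener, loose: 36 mm long (its x), 24 wide (its y), 18 high (its z) as it lies at the start; origin at its centre. May be absent (None) in some runs. To go into the pencil box.
- correction_tape: grey plastic correction-tape dispenser, loose: 64 mm long (its x), 26 wide (its y), 16 high (its z) as it lies at the start; origin at its centre. May be absent (None) in some runs. To go into the pencil box.
- paperweight: a round green glass paperweight, 56 mm across, 33 high; origin at the centre of its underside. A bystander, to be left alone.
- bird: a small dark metal bird figurine on a brass foot, 40 mm across, about 54 high; origin at the centre of its underside. A bystander, to be left alone.

How it is judged:
By the outcome, as a careful person would: the job done as asked, in the order asked, and still so for the second after the job is handed in, with the robot touching nothing.
Of eraser, stapler, sharpener, correction_tape only 2 to 4 are there at a start; the rules pass over those that are not, and their reading is None.
At some moment in a run one of eraser, stapler, sharpener, correction_tape, roll_large, roll_medium, roll_small may be knocked a few centimetres aside while the robot is not near it.
Once in a run the grip may slacken for a moment while it holds something.
It also fails if it takes over 210 s, if anything falls off the work surface, if the arm or the gripper's body presses on something with over 40 N, if the wrist force passes 120 N, or if a joint passes its speed limit or range.

ROBOT

A 6-joint arm with a two-finger parallel gripper is mounted at the origin on the work surface. World frame = base frame: x ahead of the robot, y to its left, z up, the work surface at z = 0. Lengths are in m, angles in rad, forces in N, time in s.
With the tool pointing down it reaches from about 0.375 to 0.9 m from the base axis. Payload 3.1 kg.
Tool frame: the origin (TCP) lies at the very end of the fingers, on their centre line; the grasp point (between the pads) lies 19 mm behind it (bot.pinch_z is the distance from the TCP to the grasp point, in m); z points along the fingers, x is the direction in which the jaws open and shut, and the axes are right-handed (so a half turn about z gives the same grasp; the last joint's range is limited). The gripper opens to 85 mm and grips with 20 to 120 N. Pads are 22 mm wide; open, the fingers measure 114 mm over their backs; the gripper's body (76 mm by 85 mm) begins 54 mm behind the grasp point. The pads swing forward as they close: fully open they stand 13 mm farther back than shut.
Start: joints at [0.93, 0.527, 1.433, -0, 1.181, -0.178], TCP at [0.278, 0.56, 0.231] pointing down, gripper open.
Joint ranges: [-3.08, 3.08], [-0.75, 2.2], [0.22, 2.44], [-1.43, 4.57], [0, 2.65], [-2.85, 2.85]. Speed limits (rad/s): [2.79, 2.79, 3.14, 3.14, 3.14, 3.14].

INTERFACE

Orientations are given as a unit quaternion [x, y, z, w].
In Python, from plant import bot, vision gives the robot as it stands. The module is installed in compiled form; this text tells all that it offers.
- The arm moves only by the shell command python3 -m jog 'ROWS' [OPENING]. ROWS is text: rows parted by semicolons, each of 4 numbers parted by spaces: the shift along the tool's x, y, z in units of 0.03 m (1.0 is 0.03 m), then the turn about the tool's z in units of 0.08 rad (1.0 is 0.08 rad). In form: tx ty tz roll; .... A call has 1 to 8 rows; each row shifts and turns the commanded pose from where the row before left it, along the tool's axes as they then stand; what a row does not reach is not made up. A row lasts 1/12 s, in which the tool goes at most 41.7 mm and 7.16 degrees, less where a joint would pass 70% of its speed; a pose out of reach is approached as far as the arm can. A call with a number of a shift or a turn outside -1 to 1 is refused whole. A call with a gripper value outside its range is refused whole. OPENING is the opening, from 0 (shut) to 1 (fully open), set as the call begins (- or left out, the last holds). The fingers move at their own pace and stop on an object; the grip force is fixed at half the most. Time passes only in rows, so rows that do not move let the fingers close. It gives the time, the measured TCP pose, the force and the opening at its end, in the units of the state.
- bot.read_state(): the state, without advancing time (a new reading comes with each control period).
- vision.camera(name): name is "scene" or "side" or "wrist"; returns a dict with "image" (384x512x3 uint8, red, green, blue), "camera_matrix" (3x3 intrinsics, pixels), "dist" ([k1, k2, p1, p2, k3] as OpenCV has them; the pictures are not rectified), "rvec" (rotation vector, rad) and "tvec" (3), from world to camera coordinates, as OpenCV has them. Camera axes: x right, y down, z forward; pixel columns grow to the right and rows downward; lengths in m; the calibration is good to about 2 mm. A picture is of the moment at which its call begins. There is no depth.
- bot.hand_in(): hands the job in, once; it reports no verdict.
The state is a dict: "time_s": time; "q": joint angles; "dq": joint speeds; "effort": joint torques, N m; "ee_pos": TCP position; "tcp_rot": TCP orientation; "force": force on the tool from outside, world axes, zero at the start; "torque": the same for the moment, N m; "grip_width": opening from 0.0 (shut) to 1.0 (fully open).
Only numpy, scipy, OpenCV 4.12 (cv2) and the standard library are available. Lean on these libraries where they do the work, as an engineer would, in place of code of your own. Each camera call takes 0.05 s, during which the arm holds its last target. There are 200 camera calls.

## Working session

There is one attempt and no reset: what is moved stays moved. The work goes in short steps, Python scripts to look and compute and a shell command to move; the robot and the scene stay as the last step left them, time stands still between calls to the robot, and variables do not carry over. Pictures are saved under pics/ and viewed, about 12 in all and at most 16, crops included, and the job is handed in when it is done.

```bash
mkdir -p pics
cat > h.py <<'E'
import numpy as np, cv2, json
from plant import bot, vision
from scipy.spatial.transform import Rotation as R
def shot(n, f, crop=None, s=1.0):
    c=vision.camera(n); np.savez('pics/'+f+'.npz',**c)
    im=c['image'][:,:,::-1]
    if crop: im=im[crop[1]:crop[3],crop[0]:crop[2]]
    if s!=1: im=cv2.resize(im,None,fx=s,fy=s,interpolation=cv2.INTER_CUBIC)
    cv2.imwrite('pics/'+f+'.png',im); return c
def p2w(c,uv,z):
    uv=np.array(uv,float).reshape(-1,1,2)
    n=cv2.undistortPoints(uv,c['camera_matrix'],c['dist']).reshape(-1,2)
    Rm=cv2.Rodrigues(c['rvec'])[0]; t=np.array(c['tvec']).ravel()
    o=-Rm.T@t; d=np.c_[n,np.ones(len(n))]@Rm
    z=np.broadcast_to(z,len(n))
    return o+d*((z-o[2])/d[:,2])[:,None]
def w2p(c,P):
    return cv2.projectPoints(np.array(P,float).reshape(-1,1,3),c['rvec'],c['tvec'],c['camera_matrix'],c['dist'])[0].reshape(-1,2)
def go(x,y,z,yaw=None):
    """print units to go: TCP to x,y,z; yaw = wanted world angle of tool x (mod pi)"""
    s=bot.read_state(); M=R.from_quat(s['tcp_rot']).as_matrix()
    d=M.T@(np.array([x,y,z])-s['ee_pos'])/0.03
    a=np.arctan2(M[1,0],M[0,0]); r=0
    if yaw is not None:
        r=-((yaw-a+np.pi/2)%np.pi-np.pi/2)/0.08
    print('units xyz',d.round(2),'roll',round(r,2),'yaw now',round(a,3),'q6',round(s['q'][5],2),'t',s['time_s'],'f',np.round(s['force'],1),'g',round(s['grip_width'],3))
E
python3 - <<'E'
from h import *
a=shot('scene','s0',s=1.5); b=shot('side','d0',s=1.5)
print(bot.read_state()['ee_pos'],bot.read_state()['tcp_rot'])
for c in (a,b): 
    Rm=cv2.Rodrigues(c['rvec'])[0]; print(-Rm.T@np.ravel(c['tvec']),Rm[2],c['camera_matrix'][0,0])
E
```

```text
[0.27804416 0.55900761 0.23039826] [ 8.50167914e-01  5.26510678e-01 -9.41934689e-04  3.69779802e-04]
[ 0.8739527  -0.50291208  0.51889774] [-0.46645484  0.65695621 -0.59230771] 352.1002340202671
[ 0.49186699 -0.72710308  0.89071503] [ 0.03979018  0.6651623  -0.74563788] 431.20822270227393
```

View pics/s0.png

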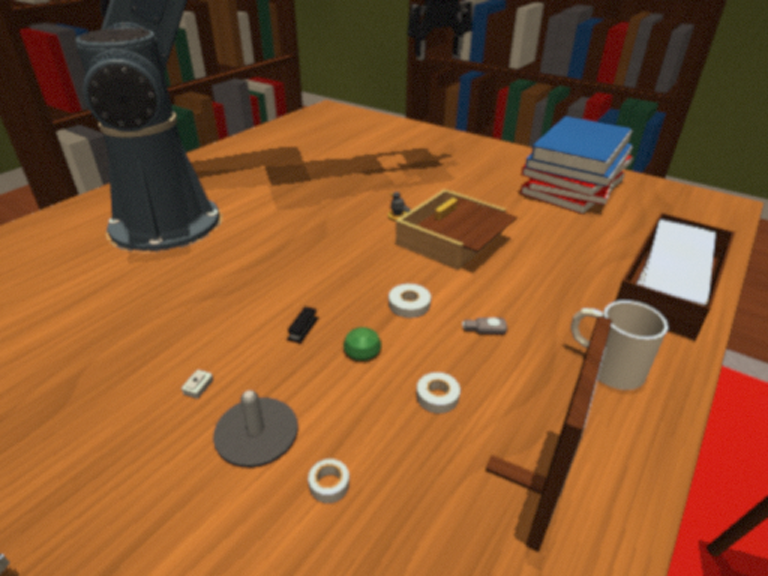

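View pics/d0.png

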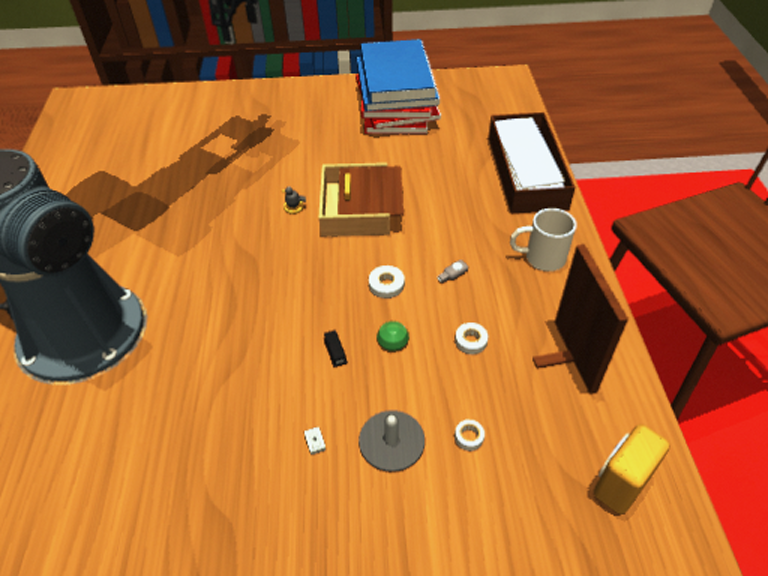

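The views show the box, slightly open, with the bird at its near side at side px (293,200). The stapler is at (335,349), the sharpener at (315,440) and the correction tape at (454,272); there is no eraser. The rolls are at (387,282) large, (471,338) medium and (469,435) small, and the stand foot is centred at (391,441). Next I'll segment the side view for finer numbers.

Run:
```python
from h import *
for f,pts in (('d0',dict(large=(387,282,.009),med=(471,338,.009),small=(469,435,.009),stand=(391,441,.004),ptip=(391,419,.068),stap=(335,349,.011),sharp=(315,440,.009),corr=(454,272,.008),pw=(393,337,.015),bird=(293,205,.004),boxNL=(320,165,.051),boxNR=(389,216,.051),boxFL=(321,223,.051),boxC=(388,165,.051),ridge1=(347,176,.068),ridge2=(349,198,.068))),
 ('s0',dict(large=(410,299,.009),med=(438,391,.009),small=(329,480,.009),stand=(256,430,.008),ptip=(249,395,.068),stap=(302,324,.011),sharp=(197,383,.009),corr=(485,326,.008),r1=(438,211,.068),r2=(456,200,.068)))):
    c=np.load('pics/'+f+'.npz')
    print(f)
    for k,(u,v,z) in pts.items(): print(k,p2w(c,[(u/1.5,v/1.5)],z)[0].round(3))
# segmentation of rolls, bright low-sat
c=np.load('pics/d0.npz'); hsv=cv2.cvtColor(c['image'],cv2.COLOR_RGB2HSV)
m=((hsv[...,1]<70)&(hsv[...,2]>130)).astype(np.uint8)
n,l,st,ce=cv2.connectedComponentsWithStats(m)
for i in range(1,n):
    if st[i,4]>30 and 190<ce[i][0]<340 and 150<ce[i][1]<330: print('white',ce[i]*1.5,st[i],p2w(c,[ce[i]],.013)[0].round(3))
m=(hsv[...,2]<60).astype(np.uint8); n,l,st,ce=cv2.connectedComponentsWithStats(m)
for i in range(1,n):
    if st[i,4]>30 and 190<ce[i][0]<300 and 200<ce[i][1]<330:
        r=cv2.minAreaRect(np.argwhere(l==i)[:,::-1].astype(np.float32)); print('dark',ce[i]*1.5,st[i],r,p2w(c,cv2.boxPoints(r),.015).round(3))
# crop for viewing
im=cv2.resize(c['image'][100:310,180:325,::-1],None,fx=3.8,fy=2.8*1,interpolation=cv2.INTER_CUBIC) if 0 else c['image'][100:320,180:350,::-1]
im=cv2.resize(im,None,fx=2.7,fy=2.7,interpolation=cv2.INTER_CUBIC); cv2.imwrite('pics/d0c.png',im)
```

```text
d0
large [0.537 0.059 0.009]
med [ 0.67  -0.08   0.009]
small [ 0.638 -0.259  0.009]
stand [ 0.52  -0.257  0.004]
ptip [ 0.521 -0.257  0.068]
stap [ 0.44  -0.085  0.011]
sharp [ 0.406 -0.249  0.009]
corr [0.663 0.074 0.008]
pw [ 0.538 -0.071  0.015]
bird [0.36  0.292 0.004]
boxNL [0.42  0.359 0.051]
boxNR [0.551 0.19  0.051]
boxFL [0.421 0.182 0.051]
boxC [0.561 0.346 0.051]
ridge1 [0.475 0.297 0.068]
ridge2 [0.477 0.229 0.068]
s0
large [0.534 0.062 0.009]
med [ 0.667 -0.079  0.009]
small [ 0.636 -0.259  0.009]
stand [ 0.522 -0.258  0.008]
ptip [ 0.521 -0.257  0.068]
stap [ 0.438 -0.083  0.011]
sharp [ 0.405 -0.249  0.009]
corr [0.659 0.073 0.008]
r1 [0.476 0.242 0.068]
r2 [0.482 0.298 0.068]
white [452.78971963 269.42523364] [292 174  20  14 107] [0.661 0.076 0.013]
white [385.76530612 279.29081633] [246 177  24  20 294] [0.535 0.062 0.013]
white [470.96636771 336.0941704 ] [304 215  21  19 223] [ 0.669 -0.079  0.013]
white [390.85135135 419.35135135] [258 276   6   8  37] [ 0.522 -0.226  0.013]
white [469.57453416 433.50931677] [304 280  19  19 161] [ 0.638 -0.259  0.013]
white [314.02884615 438.91346154] [203 285  14  17 156] [ 0.405 -0.249  0.013]
dark [334.36294416 348.2284264 ] [216 221  15  23 197] ((222.8978271484375, 232.21896362304688), (23.238527297973633, 9.056190490722656), 70.01689147949219) [[ 0.418 -0.055  0.015]
 [ 0.44  -0.047  0.015]
 [ 0.458 -0.116  0.015]
 [ 0.437 -0.124  0.015]]
```

View pics/d0c.png

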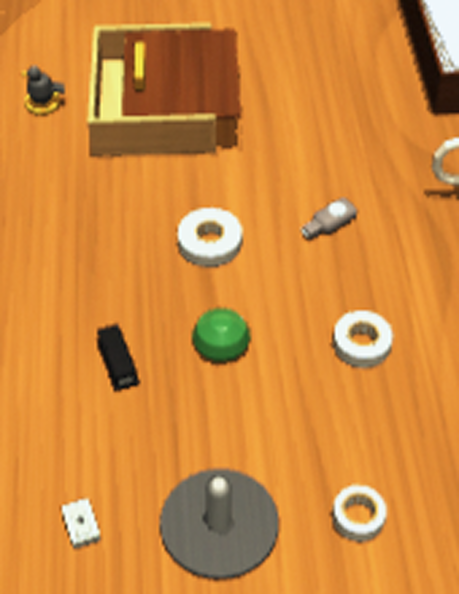

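The crop confirms the layout: large (210,236), medium (362,337), small (359,511), stapler (117,356), sharpener (80,521), correction tape (330,217). The cover is about 30 mm open. I'll square up the tool and move over the ridge.

```bash
python3 -m jog '0 0 0 1;0 0 0 1;0 0 0 1;0 0 0 1;0 0 0 1;0 0 0 1;0 0 0 1;0 0 0 1' 0.45
python3 -m jog '0 0 0 1;0 0 0 1;0 0 0 1;0 0 0 1;0 0 0 1;0 0 0 .3'
python3 -m jog '.667 .97 .2 0;.667 .97 .2 0;.667 .97 .2 0;.667 .97 .2 0;.667 .97 .2 0;.667 .97 .2 0'
python3 -m jog '.667 .97 .2 0;.667 .97 .2 0;.667 .97 .2 0;.667 .97 .2 0;0 0 0 0;0 0 0 0;0 0 0 0'
python3 - <<'E'
from h import *
go(.478,.268,.053,.04)
c=shot('wrist','w1',s=1.2)
E
```

```text
time_s: 0.77
ee_pos: [0.2782, 0.5592, 0.2307]
tcp_rot: [0.973, 0.23, -0.001, 0.0]
force: [0.2, 0.9, 0.3]
grip_width: 0.453
time_s: 1.27
ee_pos: [0.2782, 0.5592, 0.2307]
tcp_rot: [1.0, 0.021, -0.0, 0.001]
force: [0.3, 0.2, -0.2]
grip_width: 0.447
time_s: 1.77
ee_pos: [0.4068, 0.3891, 0.1949]
tcp_rot: [1.0, 0.023, -0.0, 0.0]
force: [1.0, 0.5, 0.2]
grip_width: 0.452
time_s: 2.35
ee_pos: [0.491, 0.2778, 0.1711]
tcp_rot: [1.0, 0.022, -0.001, -0.0]
force: [0.0, 0.3, 0.4]
grip_width: 0.451
units xyz [-0.44  0.31  3.94] roll 0.06 yaw now 0.045 q6 0.27 t 2.35 f [0.  0.3 0.4] g 0.451
```

View pics/w1.png

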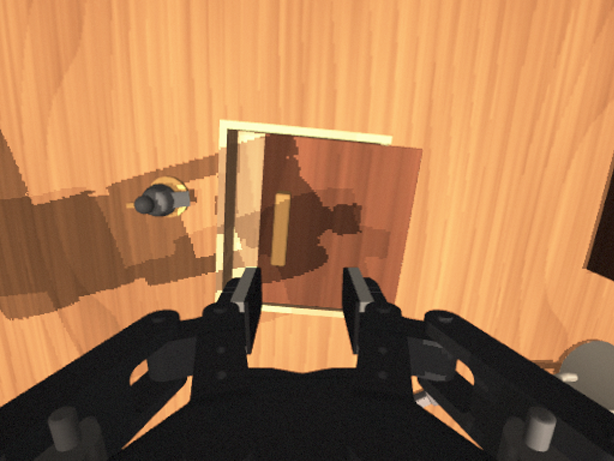

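The wrist view shows the ridge from about px (283,195) to (280,266), with the box rim corners at (219,121) and (391,138).

Run:
```python
from h import *
c=np.load('pics/w1.npz')
g=lambda l,z:p2w(c,np.array(l)/1.2,z).round(4)
print('ridge',g([(276,195),(291,195),(272,265),(286,266)],.068))
print('rim',g([(219,121),(391,138),(216,303),(349,312)],.051))
print('cover',g([(423,150),(398,313)],.048)); print('bird',g([(172,196)],.004))
```

```text
ridge [[0.4681 0.3053 0.068 ]
 [0.4797 0.3058 0.068 ]
 [0.4662 0.2476 0.068 ]
 [0.4777 0.2473 0.068 ]]
rim [[0.4207 0.3592 0.051 ]
 [0.5567 0.3522 0.051 ]
 [0.4146 0.2018 0.051 ]
 [0.5359 0.1983 0.051 ]]
cover [[0.5846 0.3443 0.048 ]
 [0.582  0.1974 0.048 ]]
bird [[0.3614 0.29   0.004 ]]
```

```bash
python3 -m jog '-.54 .2 0 1;0 0 .8 0;0 0 .8 0;0 0 .8 0;0 0 .8 0;0 0 0 0;0 0 0 0'
python3 - <<'E'
from h import *
go(.475,.272,.053,-.035)
c=shot('wrist','w2',s=1.2)
E
```

```text
time_s: 2.98
ee_pos: [0.4739, 0.272, 0.0747]
tcp_rot: [1.0, -0.016, -0.001, 0.0]
force: [-0.1, 0.8, 0.4]
grip_width: 0.451
units xyz [ 0.04 -0.    0.72] roll 0.03 yaw now -0.033 q6 0.35 t 2.9833 f [-0.1  0.8  0.4] g 0.451
```

View pics/w2.png

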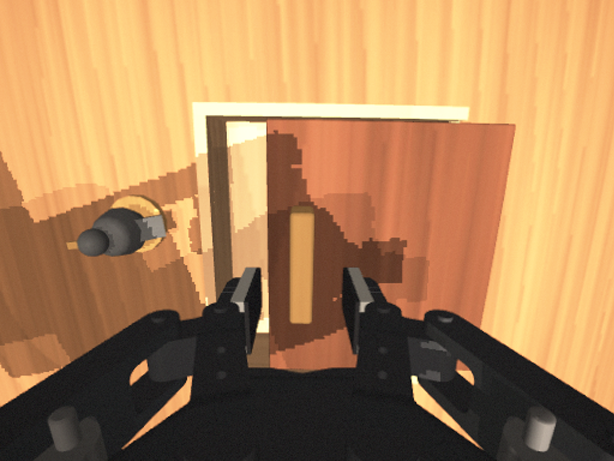

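The ridge is centred between the jaws, at px (302,265). I'll descend, pinch it and slide the cover back.

```bash
python3 -m jog '0 0 .35 0;0 0 .37 0;0 0 0 0;0 0 0 0'
python3 -m jog '0 0 0 0;0 0 0 0;0 0 0 0;0 0 0 0;0 0 0 0;0 0 0 0' 0
python3 -m jog '.4 0 0 0;.4 0 0 0;.4 0 0 0;.4 0 0 0;.4 0 0 0;.4 0 0 0;.4 0 0 0'
python3 -m jog '.3 0 0 0;.2 0 0 0;.1 0 0 0;0 0 0 0;0 0 0 0'
```

```text
time_s: 3.37
ee_pos: [0.4751, 0.271, 0.0534]
tcp_rot: [1.0, -0.017, -0.0, 0.0]
force: [-0.1, -0.6, -0.4]
grip_width: 0.452
time_s: 3.87
ee_pos: [0.4755, 0.2711, 0.0542]
tcp_rot: [1.0, -0.018, 0.0, -0.0]
force: [-0.9, -0.1, 5.3]
grip_width: 0.119
time_s: 4.45
ee_pos: [0.5593, 0.2672, 0.0542]
tcp_rot: [1.0, -0.018, -0.001, 0.001]
force: [-2.9, -3.5, 6.5]
grip_width: 0.124
time_s: 4.87
ee_pos: [0.5749, 0.2664, 0.0541]
tcp_rot: [1.0, -0.018, -0.003, 0.001]
force: [-5.6, -3.1, 10.4]
grip_width: 0.127
```

```bash
python3 -m jog '.1 0 0 0;.1 0 0 0;0 0 0 0;0 0 0 0'
python3 -m jog '-.15 0 0 0;0 0 0 0;0 0 0 0;0 0 0 0' .4
python3 -m jog '0 0 -.8 0;0 0 -.9 0;0 0 -.9 0;0 0 -.9 0;0 0 0 0'
python3 - <<'E'
from h import *
c=shot('scene','s1'); d=shot('side','d1')
im=np.hstack([cv2.resize(x['image'][a:b,e:f,::-1],(400,400)) for x,a,b,e,f in ((c,100,220,230,350),(d,90,170,200,280))])
cv2.imwrite('pics/op.png',im)
go(.44,-.085,.15)
E
```

```text
time_s: 5.2
ee_pos: [0.5749, 0.2664, 0.0541]
tcp_rot: [1.0, -0.018, -0.009, 0.002]
force: [-16.0, -2.4, 17.6]
grip_width: 0.118
time_s: 5.53
ee_pos: [0.5799, 0.2676, 0.0536]
tcp_rot: [1.0, -0.017, 0.001, -0.0]
force: [0.4, 0.3, 0.2]
grip_width: 0.4
time_s: 5.95
ee_pos: [0.5836, 0.2686, 0.1646]
tcp_rot: [1.0, -0.017, 0.006, -0.002]
force: [0.6, 0.5, 0.9]
grip_width: 0.402
units xyz [-4.27 11.91  0.31] roll 0 yaw now -0.035 q6 0.29 t 6.05 f [ 0.1 -1.2 -0.9] g 0.402
```

View pics/op.png

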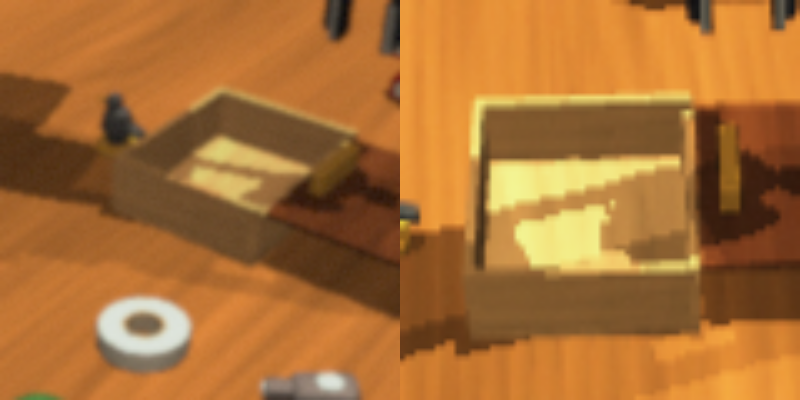

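The box is fully open. Next I'll move over the stapler.

```bash
python3 -m jog '-.33 .92 .02 0;-.33 .92 .02 0;-.33 .92 .02 0;-.33 .92 .02 0;-.33 .92 .02 0;-.33 .92 .02 0;-.33 .92 .02 0' .6
python3 -m jog '-.33 .92 .02 0;-.33 .92 .02 0;-.33 .92 .02 0;-.33 .92 .02 0;-.33 .92 .02 0;-.33 .92 .02 0'
python3 -m jog '0 0 0 -1;0 0 0 -1;0 0 0 -1;0 0 0 -.9;0 0 0 0;0 0 0 0'
python3 - <<'E'
from h import *
d=np.load('pics/d1.npz'); print(p2w(d,[(215,109.4),(258.6,108.4),(214,144),(259.4,142.4)],.051).round(4))
go(.438,-.085,.15,.276)
c=shot('wrist','w3',s=1.2)
hsv=cv2.cvtColor(c['image'],cv2.COLOR_RGB2HSV)
E
```

```text
time_s: 6.63
ee_pos: [0.5014, 0.0756, 0.1529]
tcp_rot: [1.0, -0.017, -0.001, -0.0]
force: [0.5, -0.4, 0.3]
grip_width: 0.597
time_s: 7.13
ee_pos: [0.4364, -0.0876, 0.1496]
tcp_rot: [1.0, -0.017, -0.001, -0.001]
force: [0.9, -1.3, 0.1]
grip_width: 0.605
time_s: 7.63
ee_pos: [0.4372, -0.0865, 0.1499]
tcp_rot: [0.991, 0.137, -0.001, -0.001]
force: [0.2, 0.9, -0.3]
grip_width: 0.6
[[0.4256 0.3612 0.051 ]
 [0.5615 0.3538 0.051 ]
 [0.4215 0.2017 0.051 ]
 [0.5521 0.1969 0.051 ]]
units xyz [ 0.04 -0.04 -0.  ] roll -0.01 yaw now 0.275 q6 -0.72 t 7.6333 f [ 0.2  0.9 -0.3] g 0.6
```

View pics/w3.png

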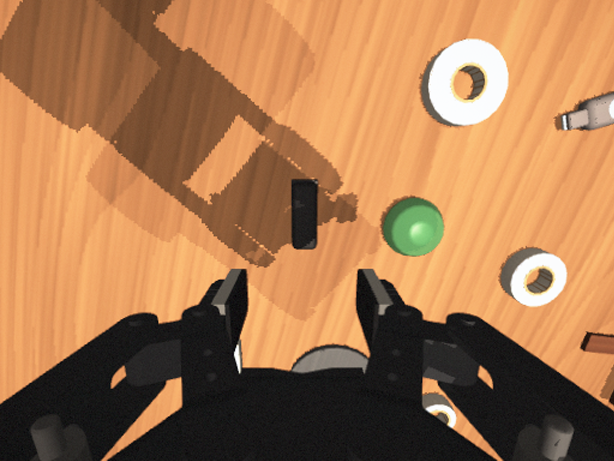

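The stapler is aligned with the jaws: px x 292–317, y 180–248.

Run:
```python
from h import *
c=np.load('pics/w3.npz')
g=lambda l,z:p2w(c,np.array(l)/1.2,z)
P=g([(292,180),(317,180),(294,248),(316,248)],.022); print(P.round(4)); m=P.mean(0); print(m)
print('large',g([(469,82)],.018),'med',g([(538,277)],.018),'pw',g([(414,227)],.0))
go(m[0],m[1],.006)
```

```text
[[ 0.4175 -0.0526  0.022 ]
 [ 0.4377 -0.0469  0.022 ]
 [ 0.435  -0.1099  0.022 ]
 [ 0.4538 -0.1046  0.022 ]]
[ 0.43603276 -0.07848369  0.022     ]
large [[0.53339279 0.06155797 0.018     ]] med [[ 0.66414621 -0.0768799   0.018     ]] pw [[ 0.54010463 -0.06614581  0.        ]]
units xyz [ 0.04 -0.26  4.8 ] roll 0 yaw now 0.275 q6 -0.72 t 7.6833 f [ 0.5 -0.5 -0. ] g 0.599
```

```bash
python3 -m jog '0 -.15 .8 0;0 0 .9 0;0 0 .9 0;0 0 .9 0;0 0 .8 0;0 0 .5 0;0 0 0 0;0 0 0 0'
python3 -m jog '0 0 0 0;0 0 0 0;0 0 0 0;0 0 0 0;0 0 0 0;0 0 0 0' 0
python3 -m jog '0 0 -.8 0;0 0 -.9 0;0 0 -.9 0;0 0 -.9 0;0 0 0 0'
python3 - <<'E'
from h import *
yaw=-.04; C=np.array([.488,.278]); l=np.array([0,-.040])
p=C+R.from_euler('z',yaw).as_matrix()[:2,:2]@l; print(p)
go(p[0],p[1],.1,yaw+np.pi/2)
E
```

```text
time_s: 8.35
ee_pos: [0.436, -0.082, 0.0061]
tcp_rot: [0.99, 0.138, -0.001, -0.001]
force: [0.7, -0.8, 0.2]
grip_width: 0.601
time_s: 8.85
ee_pos: [0.4373, -0.0825, 0.0082]
tcp_rot: [0.99, 0.138, 0.001, 0.001]
force: [-0.1, 0.5, 7.0]
grip_width: 0.261
time_s: 9.27
ee_pos: [0.439, -0.0833, 0.1162]
tcp_rot: [0.99, 0.138, 0.004, 0.003]
force: [0.4, 0.1, -0.2]
grip_width: 0.262
[0.48640043 0.238032  ]
units xyz [ 4.45 -9.87  0.51] roll -15.67 yaw now 0.277 q6 -0.72 t 9.2667 f [ 0.4  0.1 -0.2] g 0.262
```

```bash
python3 -m jog '.4 -.9 0 -1;.4 -.9 0 1;.4 -.9 0 0;.4 -.9 0 0;.4 -.9 0 0;.4 -.9 0 0'
python3 -m jog '.4 -.9 0 0;.4 -.9 0 0;.4 -.9 0 0;.4 -.9 0 0;.4 -.9 0 0;0 0 0 0'
python3 -m jog '0 0 0 -1;0 0 0 -1;0 0 0 -1;0 0 0 -1;0 0 0 -1;0 0 0 -1;0 0 0 -1;0 0 0 -1'
python3 -m jog '0 0 0 -1;0 0 0 -1;0 0 0 -1;0 0 0 -1;0 0 0 -1;0 0 0 -1;0 0 0 -1;0 0 0 -.7'
python3 -m jog '0 0 0 0;0 0 0 0'
python3 - <<'E'
from h import *
go(.4864,.238,.020,-.04+np.pi/2)
E
```

```text
time_s: 9.77
ee_pos: [0.4587, 0.0949, 0.1116]
tcp_rot: [0.99, 0.138, -0.0, -0.0]
force: [-0.1, 0.3, -1.4]
grip_width: 0.264
time_s: 10.27
ee_pos: [0.4809, 0.2443, 0.1118]
tcp_rot: [0.99, 0.14, 0.002, -0.001]
force: [1.0, -0.2, -0.2]
grip_width: 0.262
time_s: 10.93
ee_pos: [0.4793, 0.239, 0.1114]
tcp_rot: [0.896, 0.444, -0.001, -0.0]
force: [-0.4, 0.6, -0.9]
grip_width: 0.264
time_s: 11.6
ee_pos: [0.4793, 0.239, 0.1114]
tcp_rot: [0.719, 0.695, -0.001, -0.0]
force: [-0.0, -0.5, -1.9]
grip_width: 0.264
time_s: 11.77
ee_pos: [0.4794, 0.2392, 0.1115]
tcp_rot: [0.721, 0.693, -0.0, -0.0]
force: [-1.1, 0.8, -1.2]
grip_width: 0.259
units xyz [-0.03  0.24  3.05] roll 0.0 yaw now 1.531 q6 -1.28 t 11.7667 f [-1.1  0.8 -1.2] g 0.259
```

```bash
python3 -m jog '0 .24 .6 0;0 0 .8 0;0 0 .8 0;0 0 .5 0;0 0 .4 0;0 0 0 0;0 0 0 0'
python3 -m jog '0 0 0 0;0 0 0 0;0 0 0 0;0 0 0 0' .38
python3 -m jog '0 0 -.5 0;0 0 -.9 0;0 0 -.9 0;0 0 -.9 0;0 0 -.9 0;0 0 0 0'
python3 - <<'E'
from h import *
c=shot('side','d2'); hsv=cv2.cvtColor(c['image'],cv2.COLOR_RGB2HSV)
m=((hsv[...,1]<70)&(hsv[...,2]>130)).astype(np.uint8)
n,l,st,ce=cv2.connectedComponentsWithStats(m)
for i in range(1,n):
    if st[i,4]>30 and 190<ce[i][0]<340 and 150<ce[i][1]<330: print('white',ce[i]*1.5,st[i],p2w(c,[ce[i]],.013)[0].round(3))
# correction tape outline on non-orange
y,x=164,285; sub=hsv[y:200,x:325]; mm=(sub[...,1]<110)
p=np.argwhere(mm)[:,::-1]+[x,y]; r=cv2.minAreaRect(p.astype(np.float32)); print(r,p2w(c,cv2.boxPoints(r),.008).round(3))
im=cv2.resize(c['image'][90:310,190:340,::-1],None,fx=2.6,fy=2.6); cv2.imwrite('pics/d2.png',im)
go(.66,.074,.15)
E
```

```text
time_s: 12.35
ee_pos: [0.4868, 0.2393, 0.0185]
tcp_rot: [0.721, 0.693, -0.001, -0.0]
force: [-0.4, -0.9, -1.0]
grip_width: 0.26
time_s: 12.68
ee_pos: [0.4877, 0.2397, 0.0199]
tcp_rot: [0.72, 0.694, 0.001, 0.0]
force: [0.2, -0.1, 0.2]
grip_width: 0.381
time_s: 13.18
ee_pos: [0.4905, 0.2405, 0.1474]
tcp_rot: [0.72, 0.694, 0.005, 0.003]
force: [1.9, 0.1, -0.4]
grip_width: 0.376
white [452.78971963 269.42523364] [292 174  20  14 107] [0.661 0.076 0.013]
white [385.92295082 279.77704918] [246 177  24  21 305] [0.536 0.061 0.013]
white [471.08786611 337.06066946] [304 215  21  21 239] [ 0.669 -0.081  0.013]
white [390.98684211 419.36842105] [258 276   7   8  38] [ 0.522 -0.226  0.013]
white [469.59939759 433.91566265] [304 280  19  19 166] [ 0.638 -0.26   0.013]
white [314.02884615 438.91346154] [203 285  14  17 156] [ 0.405 -0.249  0.013]
((301.1153259277344, 180.923095703125), (8.875203132629395, 20.801258087158203), 56.30992889404297) [[0.627 0.071 0.008]
 [0.681 0.11  0.008]
 [0.691 0.081 0.008]
 [0.637 0.042 0.008]]
units xyz [-5.32  5.9  -0.13] roll 0 yaw now 1.533 q6 -1.28 t 13.2333 f [-0.2 -0.2 -0.4] g 0.383
```

View pics/d2.png

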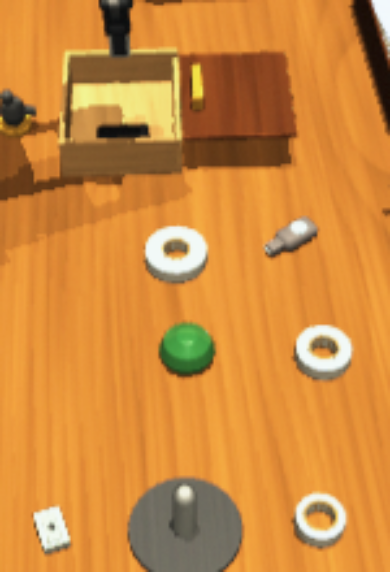

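The stapler lies in the box at px (122,131). Next is the correction tape.

```bash
python3 -m jog '-.66 .74 0 0;-.66 .74 0 0;-.66 .74 0 0;-.66 .74 0 0;-.66 .74 0 0;-.66 .74 0 0;-.66 .74 0 0;-.66 .74 0 0' .6
python3 -m jog '0 0 0 -1;0 0 0 -1;0 0 0 -1;0 0 0 -1;0 0 0 -1;0 0 0 -1;0 0 0 -1;0 0 0 -1'
python3 -m jog '0 0 0 -.3;0 0 0 0;0 0 0 0'
python3 - <<'E'
from h import *
c=shot('wrist','w4',s=1.2)
go(.66,.076,.15,2.197)
E
```

```text
time_s: 13.9
ee_pos: [0.6585, 0.0734, 0.1403]
tcp_rot: [0.72, 0.694, -0.001, -0.001]
force: [0.5, 1.3, -0.3]
grip_width: 0.602
time_s: 14.57
ee_pos: [0.6575, 0.0745, 0.1403]
tcp_rot: [0.464, 0.886, -0.001, -0.001]
force: [0.7, 0.7, 1.3]
grip_width: 0.604
time_s: 14.82
ee_pos: [0.6581, 0.0745, 0.1411]
tcp_rot: [0.456, 0.89, -0.0, -0.001]
force: [-1.1, -0.1, -1.7]
grip_width: 0.597
units xyz [ 0.01  0.08 -0.29] roll -0.02 yaw now 2.196 q6 -2.25 t 14.8667 f [-0.3  0.6 -0.4] g 0.606
```

View pics/w4.png

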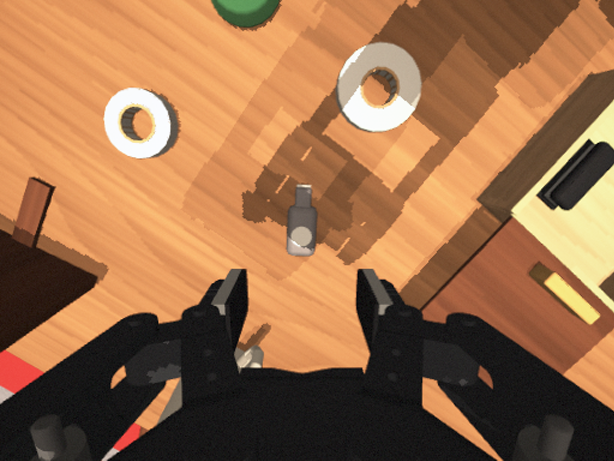

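The correction tape is aligned: body centre (302,229), nose tip (304,186), rear end (301,256).

Run:
```python
from h import *
c=np.load('pics/w4.npz')
P=p2w(c,np.array([(304,186),(301,256),(302,228),(288,230),(317,230)])/1.2,.014); print(P.round(4))
go(P[2,0],P[2,1],.005)
```

```text
[[0.6294 0.0591 0.014 ]
 [0.6814 0.0934 0.014 ]
 [0.66   0.0791 0.014 ]
 [0.6685 0.0702 0.014 ]
 [0.6538 0.0907 0.014 ]]
units xyz [0.09 0.14 4.54] roll 0 yaw now 2.196 q6 -2.25 t 14.8667 f [-0.3  0.6 -0.4] g 0.606
```

```bash
python3 -m jog '.06 .1 .7 0;0 0 .9 0;0 0 .9 0;0 0 .9 0;0 0 .7 0;0 0 .43 0;0 0 0 0;0 0 0 0'
python3 -m jog '0 0 0 0;0 0 0 0;0 0 0 0;0 0 0 0;0 0 0 0;0 0 0 0' 0
python3 -m jog '0 0 -.8 0;0 0 -.9 0;0 0 -.9 0;0 0 -.9 0;0 0 -.5 0;0 0 0 0'
python3 - <<'E'
from h import *
yaw=-.04; C=np.array([.488,.278]); l=np.array([0,.040])
p=C+R.from_euler('z',yaw).as_matrix()[:2,:2]@l; print(p)
go(p[0],p[1],.12,yaw+np.pi/2)
E
```

```text
time_s: 15.53
ee_pos: [0.6599, 0.0777, 0.0057]
tcp_rot: [0.455, 0.89, -0.0, -0.0]
force: [0.3, -0.2, -0.3]
grip_width: 0.6
time_s: 16.03
ee_pos: [0.6616, 0.0776, 0.0082]
tcp_rot: [0.455, 0.891, 0.001, 0.002]
force: [-0.0, 0.5, 6.5]
grip_width: 0.281
time_s: 16.53
ee_pos: [0.6629, 0.0777, 0.1309]
tcp_rot: [0.455, 0.891, 0.002, 0.004]
force: [1.0, -0.3, -0.9]
grip_width: 0.282
[0.48959957 0.317968  ]
units xyz [9.88 0.01 0.31] roll 8.33 yaw now 2.197 q6 -2.25 t 16.5333 f [ 1.  -0.3 -0.9] g 0.282
```

```bash
python3 -m jog '.9 0 0 0;.9 0 0 0;.9 0 0 0;.9 0 0 0;.9 0 0 0;.9 0 0 0;.9 0 0 0;.9 0 0 0'
python3 -m jog '.9 0 0 0;.9 0 0 0;.9 0 0 0;0 0 0 1;0 0 0 1;0 0 0 1;0 0 0 1;0 0 0 1'
python3 -m jog '0 0 0 1;0 0 0 1;0 0 0 1;0 0 0 .35;0 0 0 0;0 0 0 0'
python3 - <<'E'
from h import *
go(.4896,.318,.018,-.04+np.pi/2)
E
```

```text
time_s: 17.2
ee_pos: [0.5316, 0.2534, 0.1248]
tcp_rot: [0.455, 0.89, -0.001, -0.001]
force: [0.4, 0.1, -0.6]
grip_width: 0.28
time_s: 17.87
ee_pos: [0.4849, 0.3181, 0.1248]
tcp_rot: [0.624, 0.781, -0.001, -0.001]
force: [-0.6, 0.5, 0.5]
grip_width: 0.284
time_s: 18.37
ee_pos: [0.4853, 0.318, 0.1251]
tcp_rot: [0.721, 0.692, -0.001, -0.0]
force: [-0.6, 0.2, -0.4]
grip_width: 0.278
units xyz [0.01 0.15 3.57] roll -0.01 yaw now 1.53 q6 -1.14 t 18.3667 f [-0.6  0.2 -0.4] g 0.278
```

Then to the sharpener: release here, rise, and travel.

```bash
python3 -m jog '0 .15 .7 0;0 0 .8 0;0 0 .8 0;0 0 .7 0;0 0 .53 0;0 0 0 0;0 0 0 0'
python3 -m jog '0 0 0 0;0 0 0 0;0 0 0 0;0 0 0 0' .4
python3 -m jog '0 0 -.5 0;0 0 -.9 0;0 0 -.9 0;0 0 -.9 0;0 0 -.9 0;0 0 -.4 0;0 0 0 0'
python3 - <<'E'
from h import *
c=shot('side','d3')
x,y=195,278; hsv=cv2.cvtColor(c['image'],cv2.COLOR_RGB2HSV); sub=hsv[y:y+32,x:x+30]; mm=(sub[...,1]<110)
p=np.argwhere(mm)[:,::-1]+[x,y]; r=cv2.minAreaRect(p.astype(np.float32)); print(r,p2w(c,cv2.boxPoints(r),.01).round(3))
go(.405,-.249,.16)
E
```

```text
time_s: 18.95
ee_pos: [0.4896, 0.3178, 0.0191]
tcp_rot: [0.722, 0.692, -0.001, -0.0]
force: [-0.1, 0.1, -0.8]
grip_width: 0.28
time_s: 19.28
ee_pos: [0.4911, 0.3185, 0.0213]
tcp_rot: [0.722, 0.692, 0.001, 0.0]
force: [-0.5, 0.1, -0.2]
grip_width: 0.397
time_s: 19.87
ee_pos: [0.4927, 0.3192, 0.1594]
tcp_rot: [0.722, 0.692, 0.004, 0.002]
force: [-0.1, -0.4, 0.4]
grip_width: 0.403
((209.4500274658203, 293.3500061035156), (16.127614974975586, 10.751744270324707), 71.56504821777344) [[ 0.388 -0.233  0.01 ]
 [ 0.411 -0.226  0.01 ]
 [ 0.422 -0.265  0.01 ]
 [ 0.399 -0.272  0.01 ]]
units xyz [-19.03  -2.09  -0.14] roll 0 yaw now 1.529 q6 -1.14 t 19.9167 f [ 0.2 -0.4  0.3] g 0.396
```

```bash
python3 -m jog '-.95 -.1 0 0;-.95 -.1 0 0;-.95 -.1 0 0;-.95 -.1 0 0;-.95 -.1 0 0;-.95 -.1 0 0;-.95 -.1 0 0;-.95 -.1 0 0' .6
python3 -m jog '-.95 -.1 0 0;-.95 -.1 0 0;-.95 -.1 0 0;-.95 -.1 0 0;-.95 -.1 0 0;-.95 -.1 0 0;-.95 -.1 0 0;-.95 -.1 0 0'
python3 -m jog '-.95 -.1 0 0;-.95 -.1 0 0;-.95 -.1 0 0;-.95 -.1 0 0;0 0 0 1;0 0 0 1;0 0 0 1;0 0 0 1'
python3 -m jog '0 0 0 1;0 0 0 1;0 0 0 1;0 0 0 1;0 0 0 1;0 0 0 1;0 0 0 1;0 0 0 1'
python3 -m jog '0 0 0 1;0 0 0 1;0 0 0 1;0 0 0 .6;0 0 0 0;0 0 0 0'
python3 - <<'E'
from h import *
c=shot('wrist','w5',s=1.2)
go(.405,-.249,.005,.28)
hsv=cv2.cvtColor(c['image'],cv2.COLOR_RGB2HSV)
m=((hsv[...,1]<80)&(hsv[...,2]>130)).astype(np.uint8)
n,l,st,ce=cv2.connectedComponentsWithStats(m)
for i in range(1,n):
    if st[i,4]>150:
        r=cv2.minAreaRect(np.argwhere(l==i)[:,::-1].astype(np.float32)); print(ce[i]*1.2,st[i],r[1:],p2w(c,[r[0]],.018)[0].round(4))
E
```

```text
time_s: 20.58
ee_pos: [0.4554, 0.0902, 0.1539]
tcp_rot: [0.722, 0.692, -0.001, -0.001]
force: [0.2, -0.1, 0.3]
grip_width: 0.599
time_s: 21.25
ee_pos: [0.422, -0.1362, 0.154]
tcp_rot: [0.722, 0.692, -0.0, -0.001]
force: [-0.4, -0.7, 0.4]
grip_width: 0.602
time_s: 21.92
ee_pos: [0.4056, -0.2484, 0.1538]
tcp_rot: [0.824, 0.566, -0.0, -0.002]
force: [-0.2, -0.4, -0.5]
grip_width: 0.603
time_s: 22.58
ee_pos: [0.4058, -0.248, 0.1538]
tcp_rot: [0.96, 0.279, -0.001, -0.001]
force: [-0.0, 0.5, -0.4]
grip_width: 0.605
time_s: 23.08
ee_pos: [0.406, -0.2483, 0.1542]
tcp_rot: [0.99, 0.141, -0.001, -0.001]
force: [-0.4, 0.0, -0.5]
grip_width: 0.606
units xyz [-0.04  0.02  4.98] roll 0.03 yaw now 0.282 q6 -1.07 t 23.1333 f [ 0.2 -1.  -0.6] g 0.602
[299.9775351 217.5650546] [239 166  22  32 641] ((31.0, 21.0), 90.0) [ 0.4016 -0.2457  0.018 ]
[417.31357161 250.07208198] [ 303  173   84   80 4001] ((77.78173828125, 76.36752319335938), 45.0) [ 0.5146 -0.2453  0.018 ]
[524.87647059 294.27132353] [420 229  37  34 544] ((33.0, 36.0), 90.0) [ 0.6334 -0.2578  0.018 ]
```

View pics/w5.png

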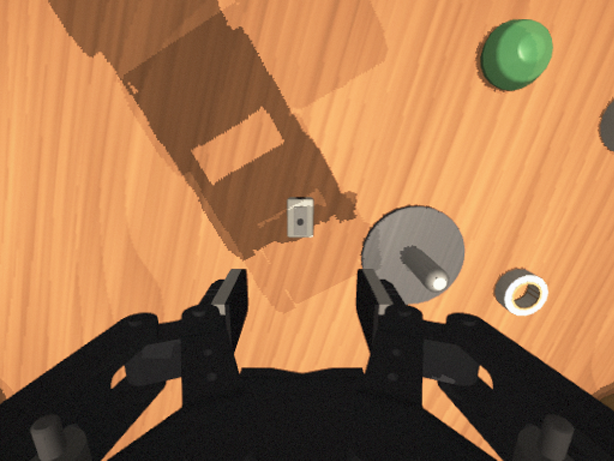

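The sharpener is centred and aligned at (300,218). I'll grasp it.

```bash
python3 -m jog '-.08 -.03 .8 0;0 0 .9 0;0 0 .9 0;0 0 .9 0;0 0 .9 0;0 0 .55 0;0 0 0 0;0 0 0 0'
python3 -m jog '0 0 0 0;0 0 0 0;0 0 0 0;0 0 0 0;0 0 0 0;0 0 0 0' 0
python3 -m jog '0 0 -.8 0;0 0 -.9 0;0 0 -.9 0;0 0 -.9 0;0 0 -.6 0;0 0 0 1;0 0 0 1;0 0 0 1'
python3 -m jog '0 0 0 1;0 0 0 0;0 0 0 0'
python3 - <<'E'
from h import *
go(.488,.278,.12,-.04)
E
```

```text
time_s: 23.8
ee_pos: [0.4035, -0.2481, 0.0058]
tcp_rot: [0.99, 0.14, -0.001, -0.001]
force: [0.5, -0.3, 1.3]
grip_width: 0.605
time_s: 24.3
ee_pos: [0.4048, -0.2492, 0.0081]
tcp_rot: [0.99, 0.14, 0.001, 0.001]
force: [-0.0, 0.0, 7.3]
grip_width: 0.261
time_s: 24.97
ee_pos: [0.4043, -0.2488, 0.131]
tcp_rot: [1.0, 0.019, 0.001, 0.001]
force: [0.6, -0.5, -0.8]
grip_width: 0.256
time_s: 25.22
ee_pos: [0.4041, -0.2486, 0.1301]
tcp_rot: [1.0, -0.018, 0.0, 0.0]
force: [-0.8, 1.0, -0.8]
grip_width: 0.261
units xyz [  2.15 -17.65   0.33] roll 0.04 yaw now -0.037 q6 -0.75 t 25.2167 f [-0.8  1.  -0.8] g 0.261
```

```bash
python3 -m jog '.12 -.98 0 0;.12 -.98 0 0;.12 -.98 0 0;.12 -.98 0 0;.12 -.98 0 0;.12 -.98 0 0;.12 -.98 0 0;.12 -.98 0 0'
python3 -m jog '.12 -.98 0 0;.12 -.98 0 0;.12 -.98 0 0;.12 -.98 0 0;.12 -.98 0 0;.12 -.98 0 0;.12 -.98 0 0;.12 -.98 0 0'
python3 -m jog '.12 -.98 0 0;.12 -.98 0 0;0 0 0 0;0 0 0 0;0 0 0 0'
python3 - <<'E'
from h import *
go(.488,.278,.018,-.04)
c=shot('wrist','w6',s=1.2)
E
```

```text
time_s: 25.88
ee_pos: [0.4421, -0.0134, 0.1298]
tcp_rot: [1.0, -0.019, 0.0, 0.0]
force: [0.6, 0.4, -0.4]
grip_width: 0.263
time_s: 26.55
ee_pos: [0.4799, 0.2207, 0.1298]
tcp_rot: [1.0, -0.018, 0.0, 0.0]
force: [0.2, -0.3, 0.2]
grip_width: 0.264
time_s: 26.97
ee_pos: [0.4888, 0.2772, 0.1294]
tcp_rot: [1.0, -0.019, -0.001, 0.0]
force: [0.3, -0.4, -0.9]
grip_width: 0.259
units xyz [-0.02 -0.03  3.71] roll 0.03 yaw now -0.037 q6 0.35 t 26.9667 f [ 0.3 -0.4 -0.9] g 0.259
```

View pics/w6.png

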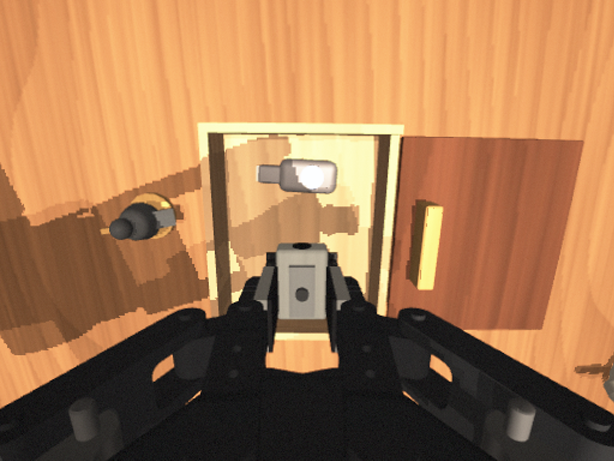

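The correction tape lies well at (297,176) and the sharpener is held centred over the free floor. I'll lower and release it, then go to the ridge.

```bash
python3 -m jog '0 -.03 .7 0;0 0 .8 0;0 0 .8 0;0 0 .8 0;0 0 .57 0;0 0 0 0;0 0 0 0'
python3 -m jog '0 0 0 0;0 0 0 0;0 0 0 0;0 0 0 0' .4
python3 -m jog '0 0 -.5 0;0 0 -.9 0;0 0 -.9 0;0 0 -.9 0;0 0 -.5 0;0 0 0 0'
python3 - <<'E'
from h import *
c=shot('side','d4',(185,85,285,160),6)
go(.575,.268,.053,-.04)
E
```

```text
time_s: 27.6
ee_pos: [0.4888, 0.2771, 0.0189]
tcp_rot: [1.0, -0.02, -0.001, 0.001]
force: [-0.4, -0.8, 0.2]
grip_width: 0.256
time_s: 27.93
ee_pos: [0.4903, 0.2787, 0.0207]
tcp_rot: [1.0, -0.02, 0.001, -0.0]
force: [0.4, 0.1, 0.2]
grip_width: 0.404
time_s: 28.43
ee_pos: [0.492, 0.2796, 0.1348]
tcp_rot: [1.0, -0.019, 0.004, -0.001]
force: [0.8, 0.2, 0.2]
grip_width: 0.402
units xyz [2.8  0.27 2.68] roll 0.02 yaw now -0.039 q6 0.36 t 28.4833 f [ 0.7 -0.8  0.2] g 0.398
```

View pics/d4.png

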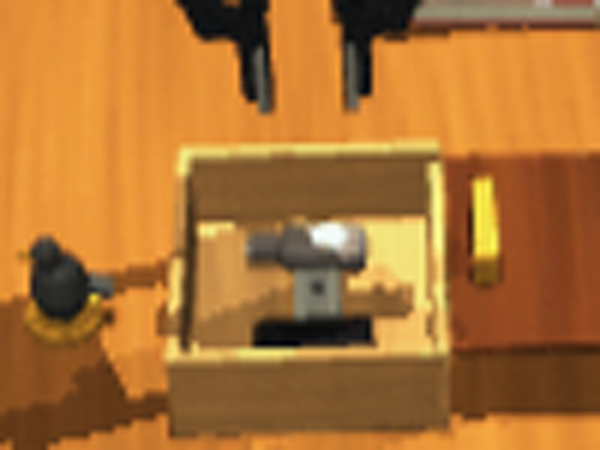

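All three lie flat in the box. I'll grip the ridge and shut the cover.

```bash
python3 -m jog '.9 .09 0 0;.9 .09 0 0;.9 .09 0 0;0 0 .9 0;0 0 .9 0;0 0 .6 0;0 0 0 0;0 0 0 0'
python3 - <<'E'
from h import *
go(.575,.268,.053,-.04)
E
```

```text
time_s: 29.15
ee_pos: [0.5684, 0.2668, 0.0563]
tcp_rot: [1.0, -0.019, -0.002, 0.001]
force: [1.1, 0.9, 0.4]
grip_width: 0.401
units xyz [ 0.22 -0.05  0.11] roll 0.01 yaw now -0.039 q6 0.3 t 29.15 f [1.1 0.9 0.4] g 0.401
```

```bash
python3 -m jog '.2 0 .1 0;0 0 0 0;0 0 0 0'
python3 -m jog '0 0 0 0;0 0 0 0;0 0 0 0;0 0 0 0;0 0 0 0;0 0 0 0' 0
python3 -m jog '-.4 0 0 0;-.5 0 0 0;-.5 0 0 0;-.5 0 0 0;-.5 0 0 0;-.5 0 0 0;-.5 0 0 0;-.4 0 0 0'
python3 -m jog '-.3 0 0 0;-.2 0 0 0;-.1 0 0 0;-.05 0 0 0;0 0 0 0;0 0 0 0'
python3 - <<'E'
from h import *
go(.444,.272,.053,-.04)
E
```

```text
time_s: 29.4
ee_pos: [0.5776, 0.2673, 0.0568]
tcp_rot: [1.0, -0.02, 0.001, -0.0]
force: [0.3, 0.0, 0.2]
grip_width: 0.397
time_s: 29.9
ee_pos: [0.5749, 0.2672, 0.0566]
tcp_rot: [1.0, -0.02, -0.001, -0.0]
force: [-4.0, -0.9, 5.7]
grip_width: 0.122
time_s: 30.57
ee_pos: [0.4635, 0.2724, 0.0566]
tcp_rot: [1.0, -0.02, 0.003, -0.001]
force: [2.8, 2.1, -0.5]
grip_width: 0.115
time_s: 31.07
ee_pos: [0.445, 0.2733, 0.0565]
tcp_rot: [1.0, -0.02, 0.002, -0.001]
force: [1.3, 4.0, 7.6]
grip_width: 0.127
units xyz [-0.03  0.04  0.12] roll 0.0 yaw now -0.04 q6 0.38 t 31.0667 f [1.3 4.  7.6] g 0.127
```

```bash
python3 -m jog '-.1 0 0 0;-.1 0 0 0;0 0 0 0;0 0 0 0'
python3 -m jog '-.06 0 0 0;0 0 0 0;0 0 0 0'
```

```text
time_s: 31.4
ee_pos: [0.4449, 0.2734, 0.0566]
tcp_rot: [1.0, -0.019, 0.008, -0.002]
force: [11.6, 0.1, -0.1]
grip_width: 0.12
time_s: 31.65
ee_pos: [0.4448, 0.2734, 0.0566]
tcp_rot: [1.0, -0.019, 0.009, -0.002]
force: [15.3, -2.7, -2.8]
grip_width: 0.118
```

The cover is against its stop: 130 mm of travel, and the force rises. I'll release it and go to the large roll.

```bash
python3 -m jog '.2 0 0 0;0 0 0 0;0 0 0 0' .4
python3 -m jog '0 0 -.7 0;0 0 -.9 0;0 0 -.9 0;0 0 -.9 0;0 0 0 0'
python3 - <<'E'
from h import *
go(.5355,.061,.15,-.04)
E
python3 -m jog '.36 .9 0 0;.36 .9 0 0;.36 .9 0 0;.36 .9 0 0;.36 .9 0 0;.36 .9 0 0;.36 .9 0 0;.36 .9 0 0' 1
python3 -m jog '0 0 0 0;0 0 0 0;0 0 0 0'
python3 - <<'E'
from h import *
go(.5355,.061,.15,-.04)
c=shot('wrist','w7'); d=shot('side','d5')
def whites(c,lo,hi,z):
    hsv=cv2.cvtColor(c['image'],cv2.COLOR_RGB2HSV)
    m=((hsv[...,1]<75)&(hsv[...,2]>120)).astype(np.uint8)
    n,l,st,ce=cv2.connectedComponentsWithStats(m)
    for i in range(1,n):
        if lo<st[i,4]<hi:
            p=cv2.convexHull(np.argwhere(l==i)[:,::-1].astype(np.int32)); e=cv2.fitEllipse(p) if len(p)>4 else None
            if e: print(np.round(e[0],1),np.round(e[1],1),p2w(c,[e[0]],z)[0].round(4))
whites(c,300,9000,.018); print(); whites(d,100,600,.011)
a=cv2.resize(c['image'],(480,360)); b=cv2.resize(d['image'][90:330,190:350],(240,360))
cv2.imwrite('pics/v7.png',np.hstack([a,b])[:,:,::-1])
E
```

```text
time_s: 31.9
ee_pos: [0.4394, 0.2714, 0.0548]
tcp_rot: [1.0, -0.02, -0.002, 0.001]
force: [0.3, 0.3, 0.3]
grip_width: 0.4
time_s: 32.32
ee_pos: [0.4418, 0.273, 0.1613]
tcp_rot: [1.0, -0.019, 0.003, -0.001]
force: [0.3, 0.3, 1.4]
grip_width: 0.399
units xyz [3.39 6.94 0.38] roll 0.03 yaw now -0.038 q6 0.38 t 32.3167 f [0.3 0.3 1.4] g 0.399
time_s: 32.98
ee_pos: [0.5168, 0.0521, 0.1561]
tcp_rot: [1.0, -0.019, -0.003, -0.0]
force: [0.0, -0.1, -0.1]
grip_width: 1.002
time_s: 33.23
ee_pos: [0.5169, 0.0536, 0.1565]
tcp_rot: [1.0, -0.02, -0.002, -0.0]
force: [-0.5, -0.3, 0.1]
grip_width: 1.002
units xyz [ 0.61 -0.27  0.21] roll 0.01 yaw now -0.039 q6 -0.07 t 33.2333 f [-0.5 -0.3  0.1] g 1.002
[268.2 175. ] [59.5 60.5] [0.5328 0.0625 0.018 ]

[248.   20.6] [18.1 25.1] [0.5645 0.9951 0.011 ]
[ 6.5 25.4] [16.6 17.5] [-0.4332  1.0461  0.011 ]
[278.7  58.8] [16.3 30.7] [0.6614 0.6938 0.011 ]
[278.1  67.5] [24.9 29.6] [0.6532 0.6364 0.011 ]
[257.2 187.1] [21.4 23.1] [0.5351 0.0605 0.011 ]
[ 73.8 218.7] [29.5 55.3] [ 0.0553 -0.0077  0.011 ]
[314.1 224.8] [20.1 21.4] [ 0.6698 -0.0797  0.011 ]
[312.8 289.2] [19.  20.2] [ 0.6378 -0.2585  0.011 ]
```

View pics/v7.png

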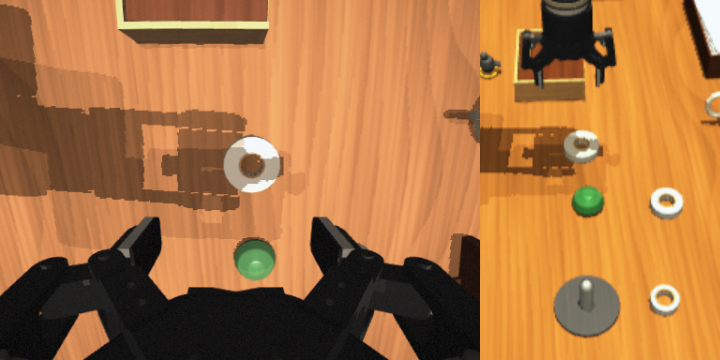

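The ring is at (252,165) of the left panel, ahead and slightly right of the jaw centre. I'll descend over it.

```bash
python3 -m jog '.56 -.28 0 0;0 0 .9 0;0 0 .9 0;0 0 .9 0;0 0 .9 0;0 0 0 0;0 0 0 0;0 0 0 0'
python3 - <<'E'
from h import *
go(.534,.0615,.006,-.04)
E
```

```text
time_s: 34.0
ee_pos: [0.5363, 0.0616, 0.0504]
tcp_rot: [1.0, -0.019, 0.0, 0.0]
force: [-0.2, -0.2, 0.2]
grip_width: 0.998
units xyz [-0.08  0.    1.48] roll 0.03 yaw now -0.038 q6 -0.06 t 34.0 f [-0.2 -0.2  0.2] g 0.998
```

```bash
python3 -m jog '-.06 0 .7 0;0 0 .7 0;0 0 .07 0;0 0 0 0;0 0 0 0'
python3 -m jog '0 0 0 0;0 0 0 0;0 0 0 0;0 0 0 0;0 0 0 0;0 0 0 0;0 0 0 0' 0
python3 -m jog '0 0 -.7 0;0 0 -.9 0;0 0 -.9 0;0 0 -.9 0;0 0 -.8 0;0 0 0 0;0 0 0 0'
python3 - <<'E'
from h import *
c=shot('wrist','w8')
s=bot.read_state(); print(s['ee_pos'],s['grip_width'])
M=R.from_quat(s['tcp_rot']).as_matrix(); p=s['ee_pos']-M[:,2]*0.0
print('tcp px',w2p(c,[p]))
go(.521,-.257,.13,-.04)
E
```

```text
time_s: 34.42
ee_pos: [0.5353, 0.061, 0.007]
tcp_rot: [1.0, -0.019, 0.001, 0.0]
force: [0.7, 0.6, 0.1]
grip_width: 1.0
time_s: 35.0
ee_pos: [0.5352, 0.0609, 0.0082]
tcp_rot: [1.0, -0.019, 0.002, 0.0]
force: [-2.6, 0.2, 13.6]
grip_width: 0.733
time_s: 35.58
ee_pos: [0.5352, 0.0609, 0.1334]
tcp_rot: [1.0, -0.019, 0.002, 0.0]
force: [-0.0, 0.3, -2.6]
grip_width: 0.73
[0.5340275  0.0609377  0.13199096] 0.7283663917987513
tcp px [[252.45717572 237.0391013 ]]
units xyz [-0.02 10.61  0.07] roll 0.01 yaw now -0.039 q6 -0.06 t 35.6333 f [-0.3 -0.6 -2.3] g 0.728
```

View pics/w8.png

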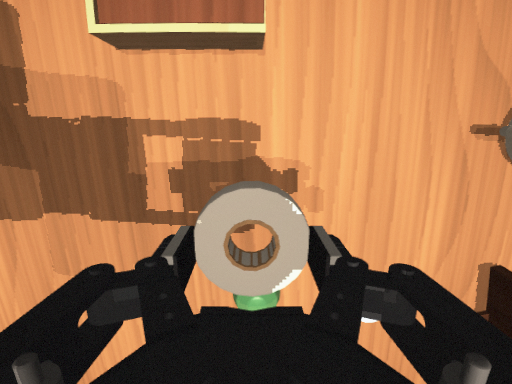

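The roll is held squarely: outer edge x 195–308, y 182–295.

```bash
python3 - <<'E'
from h import *
c=np.load('pics/w8.npz'); s=bot.read_state()
P=p2w(c,[(251.5,238.5),(195,238),(308,238),(251,182),(251,295)],s['ee_pos'][2]+.0098); print(P.round(4), s['ee_pos'])
E
python3 -m jog '0 .9 0 0;0 .9 0 0;0 .9 0 0;0 .9 0 0;0 .9 0 0;0 .9 0 0;0 .9 0 0;0 .9 0 0'
python3 -m jog '0 .9 .2 0;0 .9 .3 0;0 .9 .3 0;0 .7 0 0;0 0 0 0;0 0 0 0;0 0 0 0'
python3 - <<'E'
from h import *
go(.521,-.257,.1,-.04)
a=shot('scene','s9'); b=shot('side','d9')
for c in (a,b): print(w2p(c,[(.521,-.257,.068)]))
A=cv2.resize(a['image'][220:320,110:230],None,fx=4,fy=4,interpolation=cv2.INTER_CUBIC);B=cv2.resize(b['image'][230:330,220:300],None,fx=4,fy=4,interpolation=cv2.INTER_CUBIC)
cv2.imwrite('pics/v9.png',np.hstack([A,B])[:,:,::-1])
E
```

```text
[[0.5336 0.0646 0.1418]
 [0.5027 0.0661 0.1418]
 [0.5645 0.0635 0.1418]
 [0.5346 0.0963 0.1418]
 [0.5318 0.0286 0.1418]] [0.5340275  0.0609377  0.13199096]
time_s: 36.3
ee_pos: [0.5243, -0.1556, 0.1295]
tcp_rot: [1.0, -0.02, -0.002, -0.001]
force: [0.1, 0.2, -1.0]
grip_width: 0.728
time_s: 36.88
ee_pos: [0.5206, -0.2555, 0.1061]
tcp_rot: [1.0, -0.02, -0.001, -0.001]
force: [-0.5, 0.1, -1.8]
grip_width: 0.727
units xyz [0.02 0.05 0.2 ] roll 0.01 yaw now -0.039 q6 -0.61 t 36.8833 f [-0.5  0.1 -1.8] g 0.727
[[165.69235504 263.32875248]]
[[260.86126191 279.48954238]]
```

View pics/v9.png

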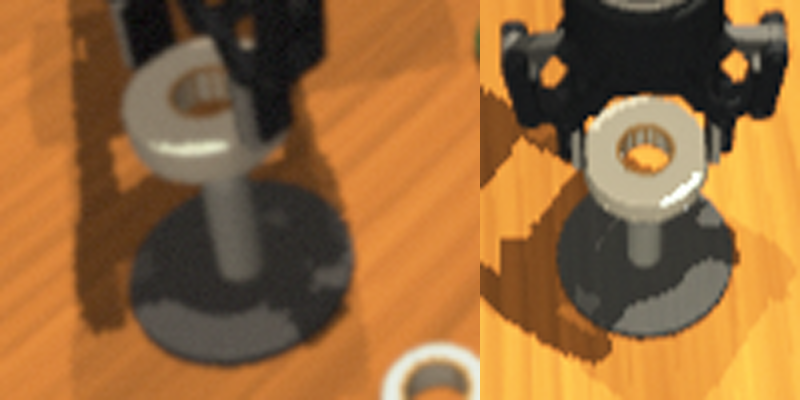

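Side panel: hole rim centred near (647,150) in the crop, post visible directly below at x≈643. I'll compare the hole and post in the same camera.

Run:
```python
from h import *
b=np.load('pics/d9.npz'); a=np.load('pics/s9.npz'); s=bot.read_state(); z=s['ee_pos'][2]
f=lambda X,Y,x0,y0:(x0+(X+.5)/4-.5,y0+(Y+.5)/4-.5)
print(s['ee_pos'])
print('hole',p2w(b,[f(647-480,151,220,230)],z+.0098),'outer top',p2w(b,[f((586+708)/2-480,(95+192)/2,220,230)],z+.0098))
print('foot',p2w(b,[f((557+736)/2-480,(180+337)/2,220,230)],.006),'post base',p2w(b,[f(644-480,257,220,230)],.008))
print('scene foot',p2w(a,[f((131+353)/2,(180+362)/2,110,220)],.006),'scene outer lo-left',w2p(a,[(.521-.033,-.257,z+.0098)]))
d=np.load('pics/d0.npz');e=np.load('pics/s0.npz')
for n,c,roi in (('side',d,(250,270,275,300)),('scene',e,(150,250,185,300))):
    x0,y0,x1,y1=roi; h=cv2.cvtColor(c['image'],cv2.COLOR_RGB2HSV)[y0:y1,x0:x1]
    m=(h[...,2]>95)&(h[...,1]<90); p=np.argwhere(m)[:,::-1]+[x0,y0]
    print(n,p.min(0),p.max(0),len(p)); t=p[p[:,1]<p[:,1].min()+3]; print('tip',t.mean(0),p2w(c,[t.mean(0)],.067))
```

```text
[ 0.52119262 -0.25513121  0.10682341]
hole [[ 0.52253325 -0.25679256  0.11662341]] outer top [[ 0.52288548 -0.25233742  0.11662341]]
foot [[ 0.52114932 -0.25893886  0.006     ]] post base [[ 0.51975501 -0.25896089  0.008     ]]
scene foot [[ 0.52085794 -0.25825063  0.006     ]] scene outer lo-left [[147.42376998 234.35117531]]
side [250 274] [274 299] 486
tip [261.15384615 275.30769231] [[ 0.52246322 -0.24631199  0.067     ]]
scene [150 261] [184 299] 130
tip [165.81818182 262.18181818] [[ 0.51849443 -0.25453674  0.067     ]]
```

```bash
python3 -m jog '-.02 .09 0 0;0 0 0 0;0 0 .5 0;0 0 .5 0;0 0 .2 0;0 0 .2 0;0 0 0 0'
python3 -m jog '0 0 .3 0;0 0 .2 0;0 0 0 0'
```

```text
time_s: 37.57
ee_pos: [0.5202, -0.2581, 0.0643]
tcp_rot: [1.0, -0.019, -0.001, -0.001]
force: [-0.9, 2.0, -2.7]
grip_width: 0.727
time_s: 37.82
ee_pos: [0.5201, -0.2581, 0.0492]
tcp_rot: [1.0, -0.02, -0.001, -0.001]
force: [0.0, 4.6, -2.5]
grip_width: 0.725
```

```bash
python3 -m jog '0 -.05 .3 0;0 0 .3 0;0 0 .3 0;0 0 .15 0;0 0 .05 0;0 0 0 0;0 0 0 0'
python3 - <<'E'
from h import *
go(.521,-.257,.0162,-.04)
E
```

```text
time_s: 38.4
ee_pos: [0.5206, -0.2578, 0.0169]
tcp_rot: [1.0, -0.019, -0.001, -0.0]
force: [-2.2, 2.2, -3.3]
grip_width: 0.73
units xyz [ 0.01 -0.03  0.02] roll 0.01 yaw now -0.039 q6 -0.61 t 38.4 f [-2.2  2.2 -3.3] g 0.73
```

```bash
python3 -m jog '0 0 0 0;0 0 0 0;0 0 0 0;0 0 0 0;0 0 0 0' 1
python3 -m jog '0 0 -.5 0;0 0 -.8 0;0 0 -.9 0;0 0 -.9 0;0 0 -.9 0;0 0 0 0;0 0 0 0'
python3 - <<'E'
from h import *
go(.668,-.080,.14,-.04)
E
```

```text
time_s: 38.82
ee_pos: [0.522, -0.2589, 0.018]
tcp_rot: [1.0, -0.02, 0.001, 0.001]
force: [-0.3, -0.0, -0.3]
grip_width: 1.002
time_s: 39.4
ee_pos: [0.5224, -0.259, 0.1396]
tcp_rot: [1.0, -0.019, 0.002, 0.002]
force: [-0.3, -0.1, 0.6]
grip_width: 1.0
units xyz [ 4.62 -6.15 -0.01] roll 0.01 yaw now -0.039 q6 -0.61 t 39.4 f [-0.3 -0.1  0.6] g 1.0
```

```bash
python3 -m jog '.58 -.77 0 0;.58 -.77 0 0;.58 -.77 0 0;.58 -.77 0 0;.58 -.77 0 0;.58 -.77 0 0;.58 -.77 0 0;.58 -.77 0 0' .85
python3 -m jog '0 0 0 0;0 0 0 0;0 0 0 0'
cat >> h.py <<'E'
def whites(c,lo,hi,z):
    hsv=cv2.cvtColor(c['image'],cv2.COLOR_RGB2HSV)
    m=((hsv[...,1]<75)&(hsv[...,2]>110)).astype(np.uint8)
    n,l,st,ce=cv2.connectedComponentsWithStats(m)
    for i in range(1,n):
        if lo<st[i,4]<hi:
            p=cv2.convexHull(np.argwhere(l==i)[:,::-1].astype(np.int32)); e=cv2.fitEllipse(p) if len(p)>4 else None
            if e: print(np.round(e[0],1),np.round(e[1],1),p2w(c,[e[0]],z)[0].round(4))
E
python3 - <<'E'
from h import *
go(.668,-.080,.006,-.04)
c=shot('wrist','w10'); d=shot('side','d10')
whites(c,300,9000,.018); print(); whites(d,100,600,.011)
E
```

```text
time_s: 40.07
ee_pos: [0.6672, -0.0773, 0.1355]
tcp_rot: [1.0, -0.019, -0.002, -0.0]
force: [-0.3, -0.9, -0.3]
grip_width: 0.846
time_s: 40.32
ee_pos: [0.6663, -0.0787, 0.1359]
tcp_rot: [1.0, -0.019, -0.002, -0.0]
force: [-0.3, -0.4, -0.0]
grip_width: 0.852
units xyz [0.07 0.04 4.33] roll 0.02 yaw now -0.039 q6 -0.24 t 40.3167 f [-0.3 -0.4 -0. ] g 0.852
[253.7 187.2] [53.2 53.8] [ 0.6665 -0.0776  0.018 ]
[114.9 336.1] [23.1 33. ] [ 0.4913 -0.257   0.018 ]

[20.6 24.6] [13.2 71. ] [-0.3774  1.0486  0.011 ]
[313.9 225.3] [19.1 21.3] [ 0.6689 -0.0814  0.011 ]
[312.6 289.3] [19.6 20. ] [ 0.6373 -0.2587  0.011 ]
```

```bash
python3 -m jog '.05 .02 .8 0;0 0 .9 0;0 0 .9 0;0 0 .9 0;0 0 .6 0;0 0 .23 0;0 0 0 0;0 0 0 0'
python3 -m jog '0 0 0 0;0 0 0 0;0 0 0 0;0 0 0 0;0 0 0 0;0 0 0 0;0 0 0 0' 0
python3 -m jog '0 0 -.7 0;0 0 -.9 0;0 0 -.9 0;0 0 -.9 0;0 0 -.8 0;0 0 0 0;0 0 0 0'
python3 - <<'E'
from h import *
c=shot('wrist','w11'); s=bot.read_state(); whites(c,1500,30000,s['ee_pos'][2]+.0098); print(s['ee_pos'])
go(.521,-.258,.13,-.04)
E
```

```text
time_s: 41.08
ee_pos: [0.669, -0.0804, 0.0079]
tcp_rot: [1.0, -0.02, 0.0, 0.0]
force: [-0.0, -0.3, -0.7]
grip_width: 0.851
time_s: 41.67
ee_pos: [0.6706, -0.0801, 0.0102]
tcp_rot: [1.0, -0.019, 0.002, 0.001]
force: [0.4, -0.6, 6.5]
grip_width: 0.6
time_s: 42.25
ee_pos: [0.6702, -0.0796, 0.136]
tcp_rot: [1.0, -0.019, 0.002, 0.001]
force: [-1.3, 0.3, -0.6]
grip_width: 0.598
[251.1 237.5] [95.6 96.4] [ 0.6683 -0.0756  0.1439]
[ 0.66878686 -0.07930581  0.13407396]
units xyz [-4.69  6.14  0.13] roll 0.01 yaw now -0.039 q6 -0.24 t 42.3 f [-0.6 -0.2 -0.3] g 0.596
```

```bash
python3 -m jog '-.58 .76 0 0;-.59 .77 0 0;-.59 .77 0 0;-.59 .77 0 0;-.59 .77 0 0;-.59 .77 0 0;-.59 .77 0 0;-.59 .77 0 0'
python3 -m jog '0 0 .5 0;0 0 0 0;0 0 0 0;0 0 0 0'
python3 - <<'E'
from h import *
go(.521,-.258,.0362,-.04)
b=shot('side','d12'); a=shot('scene','s12')
A=cv2.resize(a['image'][220:320,110:230],None,fx=4,fy=4,interpolation=cv2.INTER_CUBIC);B=cv2.resize(b['image'][230:330,220:300],None,fx=4,fy=4,interpolation=cv2.INTER_CUBIC)
cv2.imwrite('pics/v12.png',np.hstack([A,B])[:,:,::-1])
E
```

```text
time_s: 42.97
ee_pos: [0.5184, -0.2583, 0.1316]
tcp_rot: [1.0, -0.019, -0.002, -0.001]
force: [-0.7, -0.3, -0.8]
grip_width: 0.598
time_s: 43.3
ee_pos: [0.5204, -0.2574, 0.1177]
tcp_rot: [1.0, -0.019, -0.001, -0.001]
force: [0.1, -0.3, -0.5]
grip_width: 0.598
units xyz [0.03 0.02 2.72] roll 0.02 yaw now -0.038 q6 -0.61 t 43.3 f [ 0.1 -0.3 -0.5] g 0.598
```

View pics/v12.png

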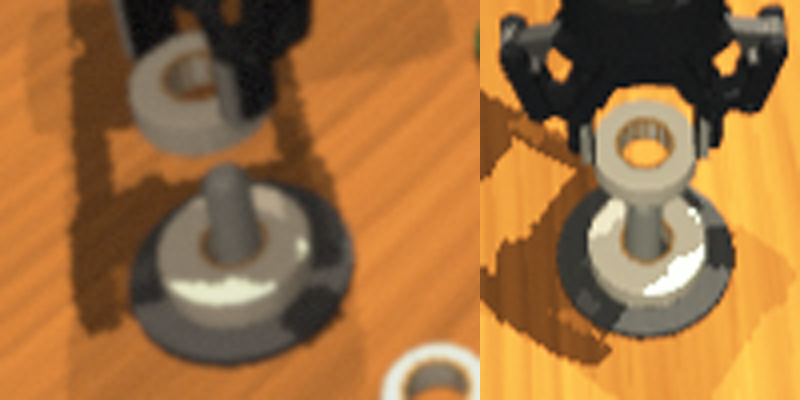

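The large roll is home, and the medium roll is centred above the post (hole about (645,143), post at x≈645). I'll lower it.

```bash
python3 -m jog '.01 .01 .5 0;0 0 .5 0;0 0 .3 0;0 0 .2 0;0 0 0 0;0 0 0 0'
python3 -m jog '0 0 .3 0;0 0 .3 0;0 0 .3 0;0 0 .2 0;0 0 0 0;0 0 0 0'
```

```text
time_s: 43.9
ee_pos: [0.521, -0.2584, 0.0735]
tcp_rot: [1.0, -0.019, -0.0, -0.0]
force: [-0.1, 0.1, 0.2]
grip_width: 0.598
time_s: 44.4
ee_pos: [0.5201, -0.2581, 0.0396]
tcp_rot: [1.0, -0.02, -0.001, -0.001]
force: [-0.3, 3.1, -1.5]
grip_width: 0.592
```

```bash
python3 -m jog '0 -.03 .06 0;0 0 .04 0;0 0 0 0;0 0 0 0'
python3 -m jog '0 0 0 0;0 0 0 0;0 0 0 0;0 0 0 0' .85
python3 -m jog '0 0 -.5 0;0 0 -.8 0;0 0 -.9 0;0 0 -.9 0;0 0 -.4 0;0 0 0 0;0 0 0 0'
python3 - <<'E'
from h import *
go(.6375,-.259,.14,-.04)
E
```

```text
time_s: 44.73
ee_pos: [0.521, -0.2578, 0.0376]
tcp_rot: [1.0, -0.02, 0.0, 0.0]
force: [-0.9, 1.5, -1.3]
grip_width: 0.602
time_s: 45.07
ee_pos: [0.5215, -0.2584, 0.0379]
tcp_rot: [1.0, -0.02, 0.001, 0.001]
force: [-0.1, 0.3, -0.4]
grip_width: 0.85
time_s: 45.65
ee_pos: [0.5212, -0.2581, 0.1432]
tcp_rot: [1.0, -0.02, 0.001, 0.001]
force: [0.8, 0.1, 0.0]
grip_width: 0.852
units xyz [ 3.87 -0.12  0.11] roll 0.01 yaw now -0.039 q6 -0.61 t 45.65 f [0.8 0.1 0. ] g 0.852
```

```bash
python3 -m jog '.77 -.02 0 0;.77 -.03 0 0;.77 -.02 0 0;.77 -.03 0 0;.77 -.02 0 0;0 0 0 0;0 0 0 0;0 0 0 0' .72
python3 - <<'E'
from h import *
go(.6375,-.259,.006,-.04)
c=shot('wrist','w13'); d=shot('side','d13')
whites(c,300,9000,.018); print(); whites(d,100,600,.011)
E
```

```text
time_s: 46.32
ee_pos: [0.6348, -0.2579, 0.1404]
tcp_rot: [1.0, -0.019, -0.002, -0.001]
force: [0.5, -0.2, 0.2]
grip_width: 0.72
units xyz [0.11 0.04 4.48] roll 0.01 yaw now -0.039 q6 -0.51 t 46.3167 f [ 0.5 -0.2  0.2] g 0.72
[144.  184.8] [86.3 92.9] [ 0.5222 -0.2507  0.018 ]
[253.3 186.3] [41.7 42.5] [ 0.6344 -0.2567  0.018 ]
[453.3 263.1] [60.4 82.5] [ 0.8573 -0.3547  0.018 ]

[312.5 289.6] [18.9 19.9] [ 0.6369 -0.2594  0.011 ]
```

```bash
python3 -m jog '.05 .02 .8 0;0 0 .9 0;0 0 .9 0;0 0 .9 0;0 0 .7 0;0 0 .28 0;0 0 0 0;0 0 0 0'
python3 -m jog '0 0 0 0;0 0 0 0;0 0 0 0;0 0 0 0;0 0 0 0;0 0 0 0;0 0 0 0' 0
python3 -m jog '0 0 -.7 0;0 0 -.9 0;0 0 -.9 0;0 0 -.9 0;0 0 -.8 0;0 0 0 0;0 0 0 0'
python3 - <<'E'
from h import *
c=shot('wrist','w14'); s=bot.read_state(); whites(c,1000,30000,s['ee_pos'][2]+.0098); print(s['ee_pos'])
go(.521,-.258,.13,-.04)
E
```

```text
time_s: 47.08
ee_pos: [0.6376, -0.2595, 0.0084]
tcp_rot: [1.0, -0.02, -0.0, -0.0]
force: [0.3, -0.0, 0.0]
grip_width: 0.725
time_s: 47.67
ee_pos: [0.6393, -0.2602, 0.0107]
tcp_rot: [1.0, -0.019, 0.002, 0.001]
force: [-1.3, 0.3, 6.5]
grip_width: 0.477
time_s: 48.25
ee_pos: [0.639, -0.2598, 0.1366]
tcp_rot: [1.0, -0.019, 0.002, 0.001]
force: [-1.2, -0.3, 0.5]
grip_width: 0.471
[136.6 183.7] [88.3 94.6] [ 0.5787 -0.223   0.1445]
[250.9 235.6] [74.9 78.8] [ 0.6371 -0.2546  0.1445]
[450.1 262.2] [61.3 83.2] [ 0.7519 -0.2767  0.1445]
[ 0.63777957 -0.25913376  0.13465584]
units xyz [-3.89  0.11  0.15] roll 0.01 yaw now -0.039 q6 -0.51 t 48.3 f [ 0.6 -0.1 -1.2] g 0.47
```

```bash
python3 -m jog '-.77 .03 0 0;-.77 .02 0 0;-.77 .03 0 0;-.77 .02 0 0;-.78 .03 0 0;0 0 .3 0;0 0 0 0;0 0 0 0'
python3 - <<'E'
from h import *
go(.5208,-.2583,.0547,-.04)
b=shot('side','d15'); a=shot('scene','s15')
A=cv2.resize(a['image'][220:320,110:230],None,fx=4,fy=4,interpolation=cv2.INTER_CUBIC);B=cv2.resize(b['image'][230:330,220:300],None,fx=4,fy=4,interpolation=cv2.INTER_CUBIC)
cv2.imwrite('pics/v15.png',np.hstack([A,B])[:,:,::-1])
E
```

```text
time_s: 48.97
ee_pos: [0.5217, -0.2583, 0.1237]
tcp_rot: [1.0, -0.02, -0.001, -0.001]
force: [-0.2, 0.4, 0.3]
grip_width: 0.47
units xyz [-0.03  0.    2.3 ] roll 0.01 yaw now -0.039 q6 -0.61 t 48.9667 f [-0.2  0.4  0.3] g 0.47
```

The picture limit is reached, so I'll go on by force and numbers.

```bash
python3 -m jog '-.02 0 .5 0;0 0 .5 0;0 0 .3 0;0 0 0 0;0 0 0 0'
python3 -m jog '0 0 .3 0;0 0 .2 0;0 0 .2 0;0 0 .1 0;0 0 0 0;0 0 0 0'
python3 - <<'E'
from h import *
go(.5208,-.2583,.0547,-.04)
E
```

```text
time_s: 49.48
ee_pos: [0.5217, -0.2585, 0.0856]
tcp_rot: [1.0, -0.019, -0.0, -0.0]
force: [0.9, -0.3, -1.0]
grip_width: 0.472
time_s: 49.98
ee_pos: [0.5214, -0.2586, 0.0619]
tcp_rot: [1.0, -0.02, -0.0, -0.0]
force: [0.4, 0.3, -1.2]
grip_width: 0.474
units xyz [-0.02 -0.01  0.24] roll 0.01 yaw now -0.039 q6 -0.61 t 49.9833 f [ 0.4  0.3 -1.2] g 0.474
```

```bash
python3 -m jog '0 0 .1 0;0 0 .1 0;0 0 .03 0;0 0 0 0;0 0 0 0'
python3 -m jog '0 0 0 0;0 0 0 0;0 0 0 0;0 0 0 0' .8
python3 -m jog '0 0 -.5 0;0 0 -.8 0;0 0 -.9 0;0 0 -.9 0;0 0 -.9 0;0 0 0 0;0 0 0 0'
python3 -m jog '.4 -.9 0 0;.4 -.9 0 0;.4 -.9 0 0;.4 -.9 0 0;.4 -.9 0 0;.4 -.9 0 0;0 0 0 0;0 0 0 0'
python3 - <<'E'
from h import *
b=shot('side','d16'); a=shot('scene','s16')
def outl(r,z,n=40): t=np.linspace(0,2*np.pi,n,endpoint=False); return np.c_[.521+r*np.cos(t),-.258+r*np.sin(t),np.full(n,z)]
# model check: hsv at top-face ring mid radius of each roll level, expected whitish; and post tip height above top roll
for nm,c in (('side',b),('scene',a)):
    h=cv2.cvtColor(c['image'],cv2.COLOR_RGB2HSV)
    print(nm,'tip px',w2p(c,[(.521,-.258,.068)])[0].round(1))
    for r,z in ((.0175,.062),(.0245,.044),(.030,.026)):
        p=w2p(c,outl(r,z)).round().astype(int); print(r,z,[ (int(h[v,u,1]),int(h[v,u,2])) for u,v in p[::4]])
    hh=(h[...,1]<80)&(h[...,2]>90)
    u0,v0=w2p(c,[(.521,-.258,.04)])[0].astype(int)
    for v in range(v0-20,v0+24): print(v,''.join('#' if hh[v,u] else '.' for u in range(u0-28,u0+29)))
E
```

```text
time_s: 50.4
ee_pos: [0.5215, -0.2587, 0.0552]
tcp_rot: [1.0, -0.019, 0.0, 0.0]
force: [-0.6, 0.5, -1.0]
grip_width: 0.471
time_s: 50.73
ee_pos: [0.5215, -0.2587, 0.0553]
tcp_rot: [1.0, -0.019, 0.0, 0.0]
force: [0.4, 0.8, -0.1]
grip_width: 0.803
time_s: 51.32
ee_pos: [0.5224, -0.2593, 0.1772]
tcp_rot: [1.0, -0.019, 0.002, 0.001]
force: [0.2, 0.4, -0.9]
grip_width: 0.801
time_s: 51.98
ee_pos: [0.5991, -0.0977, 0.1735]
tcp_rot: [1.0, -0.018, -0.002, -0.0]
force: [0.0, 0.3, 0.4]
grip_width: 0.804
side tip px [260.9 279.9]
0.0175 0.062 [(3, 252), (11, 249), (4, 253), (16, 246), (4, 253), (4, 253), (4, 253), (4, 253), (4, 253), (4, 253)]
0.0245 0.044 [(5, 252), (4, 253), (105, 228), (14, 250), (11, 245), (4, 253), (4, 251), (4, 253), (5, 254), (3, 252)]
0.03 0.026 [(4, 252), (5, 250), (41, 119), (124, 241), (4, 253), (4, 253), (4, 253), (4, 252), (4, 253), (4, 253)]
266 .........................................................
267 .........................................................
268 .........................................................
269 ....................................
[... 4921 characters left out ...]
##################
287 .....####################################################
288 .....####################################################
289 ....#####################################################
290 ....###########################################.#########
291 ....#####################################################
292 ....####################################################.
293 ....###################################################..
294 ....###################################################..
295 .....#################################################...
296 .....################################################....
297 .....################################################....
```

Run:
```python
from h import *
b=np.load('pics/d16.npz'); a=np.load('pics/s16.npz')
t=np.linspace(0,2*np.pi,60)
for c in (b,a):
    for dz in (0,.004): print('top row/cols of small',[w2p(c,np.c_[.521+.022*np.cos(t),-.258+.022*np.sin(t),0*t+.062+dz])[:,i].__getattribute__(f)().round(1) for i,f in ((1,'min'),(0,'min'),(0,'max'))])
def yellow(c,roi):
    x0,y0,x1,y1=roi; h=cv2.cvtColor(c['image'],cv2.COLOR_RGB2HSV)[y0:y1,x0:x1]
    for v in range(y1-y0): print(''.join('Y' if (18<p[0]<35 and p[1]>60 and p[2]>100) else '#' if p[2]<60 else 'r' if p[0]<10 else '.' for p in h[v]))
yellow(b,(208,104,275,150))
s0=np.load('pics/d0.npz')
df=cv2.absdiff(s0['image'],b['image']).max(2)
for n,(x,y) in dict(pw=(262,225),bird=(195,135)).items(): print(n,df[y-14:y+10,x-10:x+10].mean())
h=lambda c:cv2.cvtColor(c['image'],cv2.COLOR_RGB2HSV)
for c in (s0,b):
    m=((h(c)[...,0]>45)&(h(c)[...,0]<80)&(h(c)[...,1]>120))[190:260,230:300]; print('green',np.argwhere(m).mean(0))
    m=(h(c)[...,2]<70)[115:142,184:208]; print('bird',np.argwhere(m).mean(0),m.sum())
print(bot.read_state()['force'],bot.read_state()['time_s'])
```

```text
top row/cols of small [np.float64(272.4), np.float64(250.7), np.float64(271.1)]
top row/cols of small [np.float64(271.4), np.float64(250.7), np.float64(271.1)]
top row/cols of small [np.float64(256.5), np.float64(152.5), np.float64(178.9)]
top row/cols of small [np.float64(254.9), np.float64(152.1), np.float64(178.6)]
...................................................................
...................................................................
...................................................................
...................................................................
....................................YYY...YYYYYYYY.................
.......YYYYYYYYYYYYYYYYYYYYYYYYYYYYYYYYYYYYYYYYYYYY................
......YYYYYYYYYYYYYYYYYYYYYYYYYYYYYYYYYYYYYYYYYYYY.................
......YYYYYYYYYYYY.YY..............................................
......YYY..........................................................
......YYY..........................................................
......YYY..........................................................
......YYY.......................
[... 1871 characters left out ...]

....YYYYYYYYYYYYYYYYYYYYYYYYYYYYYYYYYYYYYYYYYYYYYYYYY..............
....YYYYYYYYYYYYYYYYYYYYYYYYYYYYYYYYYYYYYYYYYYYYYYYY.Y...Y.........
.....YYYYYYYYYYYYYYYYYYY.............................Y.............
...................................................................
...................................................................
...................................................................
...................................................................
pw 28.139583333333334
bird 18.629166666666666
green [33.84013605 31.46938776]
bird [18.18571429 10.65714286] 70
green [33.69536424 31.46357616]
bird [18.17857143 10.64285714] 56
[-0.80454838 -0.57194314  0.22709674] 52.0833
```

Run:
```python
from h import *
b=np.load('pics/d16.npz'); print(p2w(b,[(221.5,122.5)],.066), 'before', p2w(np.load('pics/d0.npz'),[(348/1.5,187/1.5)],.066))
print(bot.hand_in())
```

```text
[[0.44553681 0.27757216 0.066     ]] before [[0.4763016  0.26484285 0.066     ]]
the job is handed in; nothing more can be done
None
```

The job is done and handed in at about 52 s on the robot's clock.

- **Pencil box:** I slid the cover back to its stop. The stapler, correction tape and sharpener went in flat; there was no eraser. I then slid the cover shut against its stop. Travel was 130 mm and the force rose at the end. The last side image puts the ridge at x ≈ 0.4455 m, within a millimetre of where it stood at the stop.
- **Tape stand:** The large, medium and small rolls are on the post in that order. In both cameras the top of the small roll sits within about a pixel of the row expected with all three rolls home. No insertion force was unusual.
- **Bystanders:** The pixel centroids of the paperweight and bird did not change. A plain image difference around them was not zero, which I put down to shadows from the arm.

The 16-picture limit ran out before the small roll was threaded. That step and the final checks rest on forces and pixel measurements rather than on a viewed picture. No measured check failed.

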